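# Let the ceramic ball out of the two-lane dispenser

### The job

Push the catch tray sideways by its upright tab, all the way to the end stop below the lane that holds the ball, then press down the pad of that lane's rocking lever so that its gate lifts and the ball rolls out into the tray; let go, so that the gate shuts again. Push and press with the fingertips only: do not touch or lift the ball or the tin, leave the tin behind its gate, and do not disturb the other things on the table.

Things in the scene. Friction and masses are not known exactly. Their poses are not given: they have to be found in the camera images.
- rack: White and plywood two-lane gravity dispenser, fixed. Origin on the table midway between its two gates; x points up the lanes, away from the robot, y left (yaw varies). Lanes centred at y = +50 and -50 mm, 50 mm wide, slope down to outlets at x = -40 mm, 55 mm above the table; gates at x = 0. Pivot forks 143 mm tall at y = +-130 mm; lane walls and back ends up to 130 mm tall.
- ball_center (a point): Centre of the white ceramic ball, 40 mm in diameter, waiting behind the gate of one lane (left or right varies); about 87 mm above the table at the start
- tin_center (a point): Centre of the small metal tin, a cylinder 40 mm in diameter and 44 mm long lying on its side across the other lane, behind that lane's gate
- tray (a joint): Place of the catch tray along the dispenser's y, m: 0 = midway between the outlets, +0.05 = against its left end stop, exactly below the left outlet, -0.05 = against its right end stop, below the right outlet. Pushing takes about 2 N, and it stays where it is left.
- tray_mid (a point): Middle of the inner floor of the grey catch tray, 12 mm above the table; axes as the dispenser's. The tray is open on top, 90 mm (x) by 80 mm (y) outside, walls 4 mm, its rim 43 mm above the table. It slides only along the dispenser's y, on rails in front of the outlets.
- tab_top (a point): Middle of the top of the tray's upright tab, 88 mm above the table. The tab is a plate 26 mm wide along the dispenser's y and 10 mm thick along x, standing on the tray's side nearest the robot and reaching 45 mm above the tray's rim; push its edge sideways to slide the tray.
- pad_left (a point): Middle of the top face of the left lever's black press pad, 44 mm by 42 mm, 165 mm above the table at rest and tilted 0.27 rad (outer edge higher), 125 mm and tilted the other way when fully pressed. It stands 205 mm to the left of the dispenser's middle, and lifts the left lane's gate.
- pad_right (a point): The same for the right lever's pad, 205 mm to the right of the dispenser's middle; it lifts the right lane's gate.
- lever_left (a joint): Angle of the left rocking lever, rad: 0 = at rest, gate shut; 0.55 (stop) = pad fully down (40 mm), gate lifted; press to the stop and stay there about a second while the piece behind it rolls out. A spring returns it. Pressing takes 5 N at first, 9 N at the stop. Pivot axis along the dispenser's x, 135 mm above the table, at y = +130 mm.
- lever_right (a joint): Angle of the right rocking lever, rad: 0 = at rest, gate shut; 0.55 (stop) = pad fully down (40 mm), gate lifted; press to the stop and stay there about a second while the piece behind it rolls out. A spring returns it. Pressing takes 5 N at first, 9 N at the stop. Pivot axis along the dispenser's x, 135 mm above the table, at y = -130 mm.
- clay_pot: small terracotta pot, 68 mm wide, 60 mm tall, in front of the left pad; origin under its middle; a bystander
- spool: cork spool, 52 mm wide, 50 mm tall, in front of the right pad; origin under its middle; a bystander
- jar: glass jar, 60 mm wide, 80 mm tall, behind the left pad; origin under its middle; a bystander
- feed_bottle: white bottle, 54 mm wide, 140 mm tall, behind the right pad; origin under its middle; a bystander
- plant: potted plant, about 100 mm wide and 150 mm tall, on the robot's right; origin under its middle; a bystander
- saucer: white saucer, 120 mm wide, 20 mm tall, on the robot's left; origin under its middle; a bystander
- brush: brush lying flat on the robot's right; origin under its middle; a bystander
- ball: The same ball as a body (origin at its centre); its orientation turns as it rolls
- tin: The same tin as a body (origin at its centre)
Not all that is in view belongs to the job. What is shaped like the tin but turquoise is not meant. Leave any blue look-alike of the ball alone.

How it is judged:
By the outcome, as a careful person would: the job done as asked, in the order asked, and still so for the second after the job is handed in, with the robot touching nothing.
It also fails if it takes over 48 s, if anything falls off the work surface, if the arm or the gripper's body presses on something with over 40 N, if the wrist force passes 120 N, or if a joint passes its speed limit or range.

### The arm

A 7-joint arm with a two-finger parallel gripper is mounted at the origin on the work surface. World frame = base frame: x ahead of the robot, y to its left, z up, the work surface at z = 0. Lengths are in m, angles in rad, forces in N, time in s.
With the tool pointing down it reaches from about 0.425 to 0.875 m from the base axis. Payload 8.4 kg.
Tool frame: the origin (TCP) lies midway between the tips of the shut fingers; the grasp point (between the pads) lies bot.grip_depth behind it (bot.grip_depth is the distance from the TCP to the grasp point, in m); z points along the fingers, y is the line along which they close (so a half turn about z gives the same grasp; the last joint's range is limited). The gripper opens to 85 mm and grips with 20 to 120 N. Pads are 22 mm wide; open, the fingers measure 114 mm over their backs; the gripper's body (76 mm by 85 mm) begins 54 mm behind the grasp point. The pads swing forward as they close: fully open they stand 13 mm farther back than shut.
Start: joints at [-1.365, 0.333, 0.04, 1.465, -0.013, 1.343, -0.059], TCP at [0.195, 0.62, 0.231] pointing down, gripper open.
Joint ranges: [-2.58, 2.58], [-0.38, 2.09], [-1.3, 1.39], [0.25, 2.4], [-1.5, 4.64], [0.08, 2.09], [-2.65, 2.65]. Speed limits (rad/s): [2.22, 2.22, 2.79, 2.79, 3.14, 3.14, 3.14].

### API

Orientations are given as [roll, pitch, yaw] about the fixed x, y, z axes, in that order (R = Rz(yaw) Ry(pitch) Rx(roll)).
In Python, from rig import status, snapshot, calibration, bot, spotter gives the robot as it stands.
- The arm moves only by the shell command python3 -m pendant 'ROWS'. ROWS is JSON, a list of rows, each an object with "gripper": the gripper command: -1 is fully open, 1 is shut, values between are in proportion; "slide": the shift along the tool's x, y, z in m, a list of three; "spin": the turn about the tool's z in rad. A call has 1 to 20 rows; each row shifts and turns the commanded pose from where the row before left it, along the tool's axes as they then stand; what a row does not reach is not made up. A row lasts 1/10 s, in which the tool goes at most 50 mm and 8.59 degrees, less where a joint would pass 70% of its speed; a pose out of reach is approached as far as the arm can. A call is refused whole if a number of a shift passes 0.05 or a number of a turn 0.15, either way. A call with a gripper value outside its range is refused whole. The fingers move at their own pace and stop on an object; the grip force is fixed at half the most. Time passes only in rows, so rows that do not move let the fingers close. It gives the time, the measured TCP pose, the force, the opening and the grip force at its end, in the units of the state.
- status.sense(): the state, without advancing time (a new reading comes with each control period).
- snapshot(name): name is "scene" or "side" or "wrist"; returns (picture, depth): 480x640x3 uint8, red, green, blue; 480x640 float32, m along the optical axis (not along the pixel's ray), 0 where there is no reading.
- calibration(name): a dict with "mtx" (3x3 intrinsics, pixels), "T" (4x4, takes a point from camera to world coordinates); the wrist camera has in their place "tool_from_camera" (4x4, takes a point from camera to tool coordinates, whose origin is the TCP and whose axes are the flange's). Camera axes: x right, y down, z forward; pixel columns grow to the right and rows downward; lengths in m; the calibration is good to about 2 mm. The wrist camera is an equidistant fisheye: a pixel r from the principal point sees the ray r / f radians off the axis. A picture is of the moment at which its call begins: read the wrist's pose just before it. calibration takes no time and is no camera call.
- bot.close_job(): hands the job in; it is judged then, once.
Trained networks look in the newest picture that a camera, given by its name, has taken for a name from the list of things; names that differ only in an ending like _2 or _b are one class to them, and where a whole thing is asked for, a point or a joint stands for the part that bears it (a point fixed in the world has none). Each returns a list of dicts, best first, with "p" (0 to 1); they miss things now and then, are a little off and sometimes report something else, mostly with a low value. They report only what shows in the picture. A call takes as long as a camera call. They do not tell look-alikes from the thing itself.
- spotter.cut_out(camera, label): "pixels" (480x640 bool, what is visible of it) and "extent" ([left, top, right, bottom] in pixels, round what is visible of it).
The state is a dict: "time_s": time; "qpos": joint angles; "dq": joint speeds; "tau": joint torques, N m; "eef_pos": TCP position; "tcp_rot": TCP orientation; "contact_force": force on the tool from outside, world axes, zero at the start; "moment": the same for the moment, N m; "width": finger opening in m; "grasp_force": force on a finger pad.
Only numpy, scipy, OpenCV 4.12 (cv2) and the standard library are available. Lean on these libraries where they do the work, as an engineer would, in place of code of your own. Each camera call takes 0.05 s, during which the arm holds its last target. There are 200 camera calls.

## Working session

There is one attempt and no reset: what is moved stays moved. The work goes in short steps, Python scripts to look and compute and a shell command to move; the robot and the scene stay as the last step left them, time stands still between calls to the robot, and variables do not carry over. Pictures are saved under pics/ and viewed, at most 10 in all, crops included, and the job is handed in when it is done.

```bash
mkdir -p pics; cat > h.py <<'E'
import numpy as np, cv2
from rig import status, snapshot, calibration, bot, spotter
def world(cam, depth):
    c=calibration(cam); K=np.array(c["mtx"]); T=np.array(c["T"])
    v,u=np.mgrid[:480,:640]
    p=np.stack([(u-K[0,2])/K[0,0]*depth,(v-K[1,2])/K[1,1]*depth,depth],-1)
    return p@T[:3,:3].T+T[:3,3]
def save(n,im): cv2.imwrite(f"pics/{n}.png",im[...,::-1])
E
python3 - <<'E'
from h import *
s=status.sense(); print({k:np.round(s[k],3) for k in s})
for cam in ("scene","side"):
    im,d=snapshot(cam); save(cam,im); np.save(cam+"_d.npy",d); W=world(cam,d)
    for l in ["ball","tin","tray","tab_top","pad_left","pad_right","rack","clay_pot","spool","jar","feed_bottle"]:
        for r in spotter.cut_out(cam,l)[:3]:
            if r["p"]<.2: continue
            m=r["pixels"]&(d>0); P=W[m]
            if len(P): print(cam,l,round(r["p"],2),np.round(r["extent"]),np.round(np.median(P,0),3),np.round(np.percentile(P[:,2],98),3),len(P))
E
```

```text
{'time_s': np.float64(0.0), 'qpos': array([-1.365,  0.334,  0.04 ,  1.466, -0.013,  1.343, -0.058]), 'dq': array([ 0.001, -0.002, -0.   ,  0.001, -0.001,  0.   ,  0.001]), 'tau': array([-0.0000e+00, -6.5856e+01,  1.3660e+00, -4.0556e+01,  1.7000e-02,
        1.3000e-02, -0.0000e+00]), 'eef_pos': array([0.195, 0.62 , 0.23 ]), 'tcp_rot': array([-3.14 ,  0.   ,  2.837]), 'contact_force': array([-0.051,  0.143,  0.267]), 'moment': array([ 0.008, -0.024, -0.005]), 'grasp_force': np.float64(0.0), 'width': np.float64(0.085)}
scene ball 0.52 [305. 254. 320. 270.] [0.628 0.038 0.1  ] 0.11 160
scene ball 0.52 [365. 231. 382. 239.] [0.416 0.066 0.034] 0.045 128
scene tin 0.51 [273. 235. 294. 251.] [ 0.641 -0.062  0.103] 0.111 212
scene tray 0.96 [303. 217. 345. 256.] [ 0.502 -0.021  0.022] 0.088 871
scene tab_top 0.95 [305. 221. 347. 252.] [ 0.5   -0.019  0.022] 0.088 844
scene pad_left 0.73 [309. 243. 374. 282.] [0.593 0.142 0.148] 0.172 558
scene pad_right 0.82 [233. 184. 293. 242.] [ 0.619 -0.181  0.147] 0.172 531
scene rack 0.81 [231. 187. 375. 333.] [0.65  0.012 0.057] 0.167 8819
scene rac
[... 786 characters left out ...]
280. 424. 318.] [ 0.761 -0.214  0.084] 0.142 594
side tab_top 0.94 [298. 255. 336. 289.] [ 0.523 -0.013  0.021] 0.085 822
side tab_top 0.41 [352. 255. 363. 271.] [ 0.637 -0.068  0.106] 0.111 112
side pad_left 0.73 [313. 186. 339. 248.] [0.595 0.145 0.137] 0.171 462
side pad_right 0.73 [344. 257. 383. 300.] [ 0.619 -0.174  0.147] 0.172 414
side rack 0.74 [298. 189. 405. 313.] [ 0.626 -0.042  0.067] 0.167 6454
side rack 0.57 [402. 281. 422. 319.] [ 0.76  -0.214  0.084] 0.142 551
side clay_pot 0.68 [286. 218. 298. 246.] [0.485 0.175 0.04 ] 0.063 395
side spool 0.78 [327. 321. 342. 344.] [ 0.523 -0.248  0.049] 0.055 327
side feed_bottle 0.95 [405. 277. 422. 318.] [ 0.76  -0.214  0.086] 0.142 574
```

```bash
python3 - <<'E'
from h import *
im=cv2.imread("pics/scene.png")[170:350,190:410]; a=cv2.resize(im,(733,600),interpolation=cv2.INTER_CUBIC); cv2.imwrite("pics/c1.png",a)
# fit: pads & tab from both cams
for cam in ("scene","side"):
    d=np.load(cam+"_d.npy"); W=world(cam,d); I=cv2.imread(f"pics/{cam}.png").astype(int)
    box=(d>0)&(W[...,0]>.4)&(W[...,0]<.8)&(abs(W[...,1])<.3)
    dark=I.max(-1)<70
    for n,s in(("L",1),("R",-1)):
        m=box&dark&(W[...,2]>.15)&(W[...,2]<.18)&(s*W[...,1]>.1)
        P=W[m]; 
        if len(P): print(cam,n,len(P),P.mean(0).round(4),P.min(0).round(3),P.max(0).round(3))
    m=box&(W[...,2]>.06)&(W[...,2]<.1)&(W[...,0]<.52)&(abs(W[...,1])<.13)
    P=W[m]
    if len(P): print(cam,"tab",len(P),P.mean(0).round(4),P.min(0).round(3),P.max(0).round(3))
    m=box&(W[...,2]>.12)&(W[...,2]<.2)
    P=W[m]
E
```

```text
scene L 238 [0.5845 0.1813 0.1662] [0.56  0.158 0.157] [0.607 0.201 0.176]
scene R 219 [ 0.6285 -0.2164  0.1654] [ 0.607 -0.239  0.153] [ 0.651 -0.195  0.177]
scene tab 79 [ 0.4771 -0.016   0.0788] [ 0.468 -0.03   0.06 ] [ 0.482 -0.004  0.094]
side L 10 [0.5863 0.1669 0.1603] [0.563 0.159 0.155] [0.599 0.193 0.171]
side R 101 [ 0.6268 -0.2204  0.1665] [ 0.607 -0.238  0.158] [ 0.646 -0.198  0.173]
side tab 48 [ 0.4749 -0.0227  0.08  ] [ 0.47  -0.032  0.061] [ 0.48  -0.005  0.092]
```

View pics/c1.png

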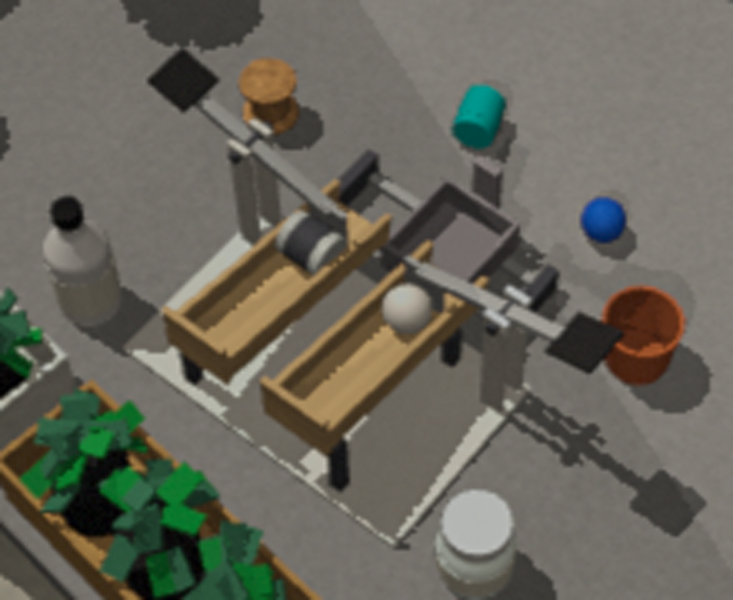

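View pics/side.png

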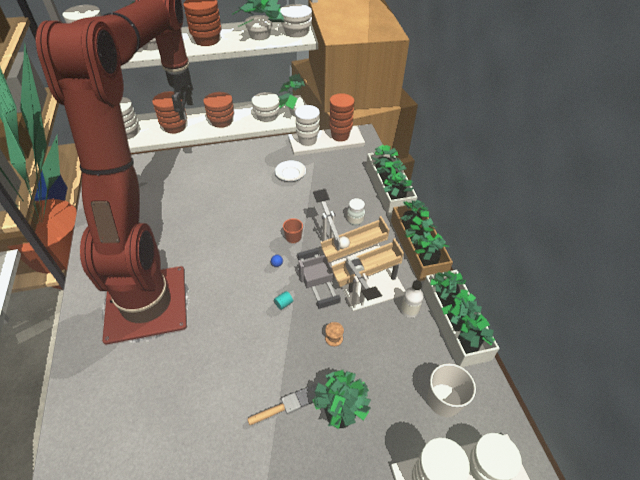

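The scene crop shows the white ball in the left lane at about (405,305) and the tin in the right lane at (310,240). The tray is between them, with its tab at (487,180). The blue ball and turquoise can are decoys in front. In the side view the arm is well clear at the top left. So I'll push the tray left and press the left pad. The two pads put the rack's middle at about (0.607,-0.018) with yaw 0.11.

```bash
python3 -m pendant '[{"gripper":1,"slide":[0,0,0],"spin":-0.138},{"gripper":1,"slide":[0,0,0],"spin":-0.138},{"gripper":1,"slide":[0,0,0],"spin":-0.138},{"gripper":1,"slide":[-0.028,-0.042,0],"spin":0},{"gripper":1,"slide":[-0.028,-0.042,0],"spin":0},{"gripper":1,"slide":[-0.028,-0.042,0],"spin":0},{"gripper":1,"slide":[-0.028,-0.042,0],"spin":0},{"gripper":1,"slide":[-0.028,-0.042,0],"spin":0},{"gripper":1,"slide":[-0.028,-0.042,0],"spin":0},{"gripper":1,"slide":[-0.028,-0.042,0],"spin":0},{"gripper":1,"slide":[0,0,0],"spin":0}]'
cat >> h.py <<'E'
from scipy.spatial.transform import Rotation as Ro
def to(p):
    s=status.sense(); R=Ro.from_euler("xyz",s["tcp_rot"]).as_matrix()
    return (R.T@(np.array(p)-s["eef_pos"])).round(4)
E
python3 -c "
from h import *
print(to([.482,-.067,.231]), bot.grip_depth)"
```

```text
time_s: 2.3
eef_pos: [0.4251, 0.3449, 0.2319]
tcp_rot: [-3.14, 0.002, -3.043]
contact_force: [0.3, 0.2, -0.1]
width: 0.0003
grasp_force: 0.0
[-0.0161 -0.4155  0.0017] 0.0187
```

```bash
python3 -m pendant '[{"gripper":1,"slide":[-0.0016,-0.0416,0],"spin":-0.01},{"gripper":1,"slide":[-0.0016,-0.0416,0],"spin":0},{"gripper":1,"slide":[-0.0016,-0.0416,0],"spin":0},{"gripper":1,"slide":[-0.0016,-0.0416,0],"spin":0},{"gripper":1,"slide":[-0.0016,-0.0416,0],"spin":0},{"gripper":1,"slide":[-0.0016,-0.0416,0],"spin":0},{"gripper":1,"slide":[-0.0016,-0.0416,0],"spin":0},{"gripper":1,"slide":[-0.0016,-0.0416,0],"spin":0},{"gripper":1,"slide":[-0.0016,-0.0416,0],"spin":0},{"gripper":1,"slide":[-0.0016,-0.0416,0],"spin":0},{"gripper":1,"slide":[0,0,0],"spin":0}]'
python3 - <<'E'
from h import *
s=status.sense(); im,d=snapshot("wrist"); save("w1",im)
c=calibration("wrist"); K=np.array(c["mtx"]); T=np.array(c["tool_from_camera"])
R=Ro.from_euler("xyz",s["tcp_rot"]).as_matrix()
v,u=np.mgrid[:480,:640]; a=(u-K[0,2])/K[0,0]; b=(v-K[1,2])/K[1,1]; r=np.hypot(a,b)+1e-9
k=np.tan(np.minimum(r,1.5))/r
p=np.stack([a*k*d,b*k*d,d],-1)@T[:3,:3].T+T[:3,3]
W=p@R.T+s["eef_pos"]; np.save("w1W.npy",W)
ok=(d>0)&(r<1.4)
m=ok&(W[...,2]>.075)&(W[...,2]<.1)&(W[...,0]<.5)&(W[...,0]>.44)&(abs(W[...,1])<.06)
P=W[m]; print(m.sum(), P.mean(0) if len(P) else 0, np.percentile(P,[2,98],0) if len(P) else 0); print(np.argwhere(m).mean(0))
E
```

```text
time_s: 3.4
eef_pos: [0.4849, -0.0653, 0.2318]
tcp_rot: [-3.14, 0.001, -3.03]
contact_force: [-1.0, 0.9, -0.0]
width: -0.0005
grasp_force: 0.0
461 [ 0.47223804 -0.01886378  0.08548755] [[ 0.46734067 -0.03079381  0.07640365]
 [ 0.47842652 -0.00640347  0.08842193]]
[217.05856833 376.47071584]
```

View pics/w1.png

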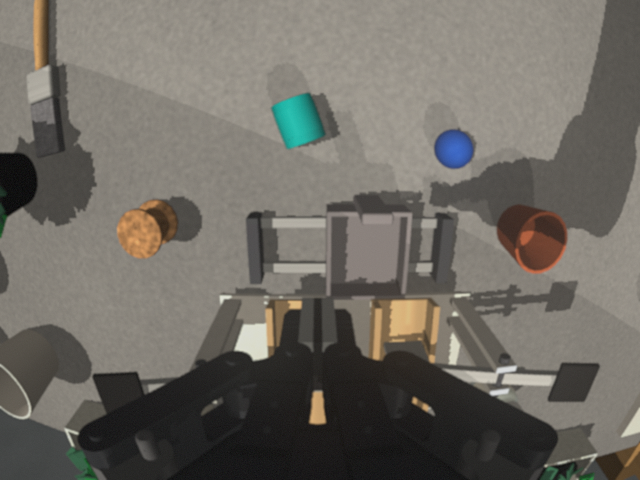

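The wrist view shows the tray with its tab at (375,215). The shut fingers at (318,330) are to the right of the tab, and the decoys stay clear at (298,120) and (454,148). The measured tab height of 0.088 matches the spec. Next I descend beside it.

```bash
python3 -m pendant '[{"gripper":1,"slide":[0.006,-0.003,0.03],"spin":0},{"gripper":1,"slide":[0,0,0.04],"spin":0},{"gripper":1,"slide":[0,0,0.04],"spin":0},{"gripper":1,"slide":[0,0,0.03],"spin":0},{"gripper":1,"slide":[0,0,0.02],"spin":0},{"gripper":1,"slide":[0,0,0.012],"spin":0},{"gripper":1,"slide":[0,0,0],"spin":0},{"gripper":1,"slide":[0,0,0],"spin":0}]'
python3 -m pendant '[{"gripper":1,"slide":[0,0.005,0],"spin":0},{"gripper":1,"slide":[0,0.005,0],"spin":0},{"gripper":1,"slide":[0,0.005,0],"spin":0},{"gripper":1,"slide":[0,0.005,0],"spin":0},{"gripper":1,"slide":[0,0.004,0],"spin":0},{"gripper":1,"slide":[0,0.004,0],"spin":0},{"gripper":1,"slide":[0,0.004,0],"spin":0},{"gripper":1,"slide":[0,0.004,0],"spin":0},{"gripper":1,"slide":[0,0.004,0],"spin":0},{"gripper":1,"slide":[0,0.004,0],"spin":0},{"gripper":1,"slide":[0,0,0],"spin":0},{"gripper":1,"slide":[0,0,0],"spin":0}]'
```

```text
time_s: 4.25
eef_pos: [0.4797, -0.0628, 0.06]
tcp_rot: [3.142, 0.001, -3.022]
contact_force: [1.2, -0.1, -0.3]
width: -0.0001
grasp_force: 0.0
time_s: 5.45
eef_pos: [0.4735, -0.0193, 0.0591]
tcp_rot: [3.141, -0.001, -3.022]
contact_force: [-0.4, -0.3, -0.6]
width: -0.0001
grasp_force: 0.0
```

```bash
python3 -m pendant '[{"gripper":1,"slide":[0,0.004,0],"spin":0},{"gripper":1,"slide":[0,0.003,0],"spin":0},{"gripper":1,"slide":[0,0.003,0],"spin":0},{"gripper":1,"slide":[0,0,0],"spin":0}]'
python3 -m pendant '[{"gripper":1,"slide":[0,0.003,0],"spin":0},{"gripper":1,"slide":[0,0.003,0],"spin":0},{"gripper":1,"slide":[0,0,0],"spin":0}]'
```

```text
time_s: 5.85
eef_pos: [0.4724, -0.0099, 0.0592]
tcp_rot: [-3.141, -0.001, -3.022]
contact_force: [-0.2, -4.0, -0.5]
width: 0.0004
grasp_force: 1.9
time_s: 6.15
eef_pos: [0.4723, -0.0094, 0.0593]
tcp_rot: [-3.135, 0.0, -3.027]
contact_force: [2.6, -24.7, -2.6]
width: 0.0002
grasp_force: 12.6
```

```bash
cat > t.py <<'E'
from h import *
s=status.sense(); print(s["eef_pos"],s["contact_force"])
for cam in("scene","side"):
    im,d=snapshot(cam); W=world(cam,d); save(cam+"2",im)
    Q=(W-np.array([.6065,-.0175,0]))@np.array([[.994,-.11,0],[.11,.994,0],[0,0,1]])
    m=(d>0)&(Q[...,0]>-.125)&(Q[...,0]<-.045)&(abs(Q[...,1])<.15)&(Q[...,2]>.005)&(Q[...,2]<.05)
    for r in spotter.cut_out(cam,"tray")[:1]:
        P=Q[m&r["pixels"]]; print(cam,r["p"],r["extent"],len(P),np.percentile(P,[2,50,98],0).round(3))
E
python3 t.py
```

```text
[ 0.47229557 -0.00940221  0.0592797 ] [  2.61346731 -24.73863402  -2.63633455]
scene 0.98 [316.5, 221.8, 355.4, 268.1] 605 [[-0.124  0.01   0.008]
 [-0.103  0.039  0.017]
 [-0.067  0.088  0.047]]
side 0.65 [300.1, 245.6, 329.1, 276.5] 465 [[-0.123  0.008  0.009]
 [-0.075  0.046  0.017]
 [-0.046  0.088  0.045]]
```

The tray is at the end stop: it spans rack y 0.009 to 0.088, so it is centred at 0.049, and the contact force rose to 25 N. I'll back off, go up, and head for the pad.

```bash
python3 -m pendant '[{"gripper":1,"slide":[0,-0.01,0],"spin":0},{"gripper":1,"slide":[0,-0.015,0],"spin":0},{"gripper":1,"slide":[0,0,0],"spin":0},{"gripper":1,"slide":[0,0,-0.04],"spin":0},{"gripper":1,"slide":[0,0,-0.045],"spin":0},{"gripper":1,"slide":[0,0,-0.045],"spin":0},{"gripper":1,"slide":[0,0,-0.045],"spin":0},{"gripper":1,"slide":[0,0,0],"spin":0}]'
python3 -c "
from h import *
print(to([.584,.183,.225]))"
```

```text
time_s: 7.15
eef_pos: [0.4778, -0.0273, 0.2403]
tcp_rot: [3.14, 0.009, -3.022]
contact_force: [0.1, 0.1, -0.3]
width: -0.0001
grasp_force: 0.0
[-0.1305  0.196   0.0168]
```

```bash
python3 -m pendant '[{"gripper":1,"slide":[-0.022,0.033,0],"spin":0},{"gripper":1,"slide":[-0.022,0.033,0],"spin":0},{"gripper":1,"slide":[-0.022,0.033,0],"spin":0},{"gripper":1,"slide":[-0.022,0.033,0],"spin":0},{"gripper":1,"slide":[-0.022,0.033,0],"spin":0},{"gripper":1,"slide":[-0.021,0.031,0.005],"spin":0},{"gripper":1,"slide":[0,0,0.01],"spin":0},{"gripper":1,"slide":[0,0,0],"spin":0}]'
python3 - <<'E'
from h import *
print(to([.584,.183,.225]))
s=status.sense(); im,d=snapshot("wrist"); save("w2",im)
im,d=snapshot("scene"); cv2.imwrite("pics/c2.png",cv2.resize(im[170:350,190:410,::-1],(733,600),interpolation=cv2.INTER_CUBIC))
E
```

```text
time_s: 7.95
eef_pos: [0.5804, 0.1832, 0.217]
tcp_rot: [-3.14, -0.004, -3.02]
contact_force: [-0.2, -0.8, -0.3]
width: -0.0003
grasp_force: 0.0
[-0.0035 -0.0006 -0.008 ]
```

View pics/c2.png

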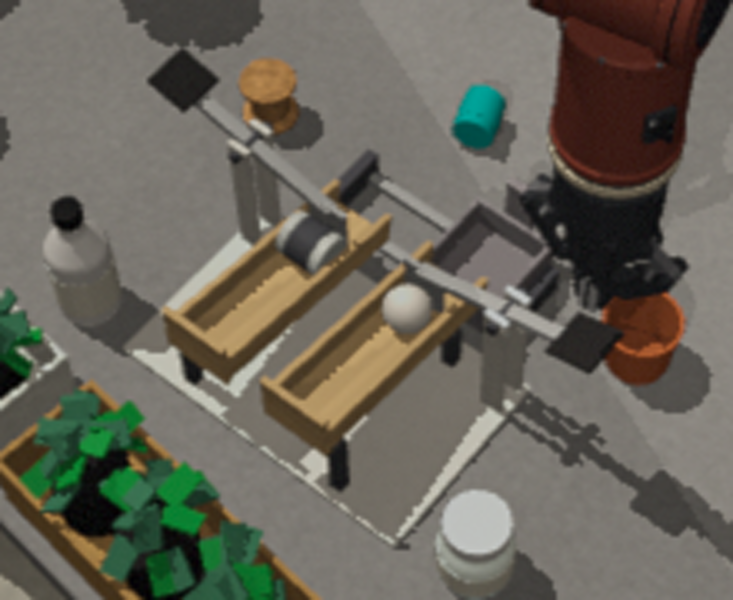

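View pics/w2.png

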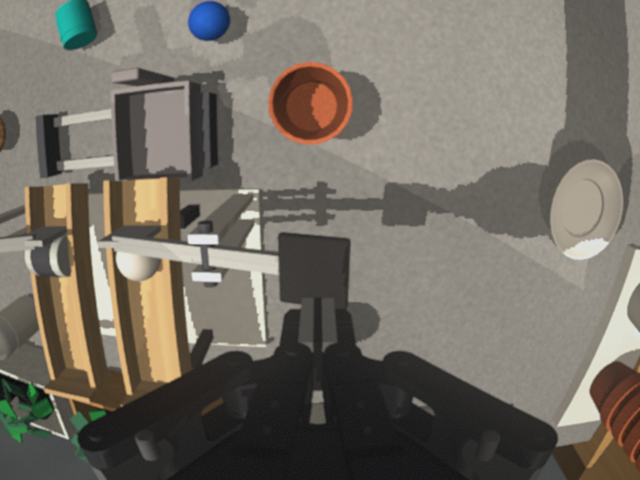

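In the scene view the tray sits under the left lane's outlet at (495,255), with the ball still behind its gate at (405,305). In the wrist view the fingertips at (318,300) line up with the pad, whose centre is at (314,270). I'll press now.

```bash
python3 -m pendant '[{"gripper":1,"slide":[-0.003,0,0.015],"spin":0},{"gripper":1,"slide":[0,0,0.015],"spin":0},{"gripper":1,"slide":[0,0,0.01],"spin":0},{"gripper":1,"slide":[0,0,0.008],"spin":0},{"gripper":1,"slide":[0,0,0.008],"spin":0},{"gripper":1,"slide":[0,0,0.008],"spin":0},{"gripper":1,"slide":[0,0,0.006],"spin":0},{"gripper":1,"slide":[0,0,0.006],"spin":0},{"gripper":1,"slide":[0,0,0.005],"spin":0},{"gripper":1,"slide":[0,0,0.004],"spin":0},{"gripper":1,"slide":[0,0,0],"spin":0}]'
```

```text
time_s: 9.15
eef_pos: [0.5852, 0.1846, 0.1352]
tcp_rot: [3.139, 0.002, -3.021]
contact_force: [-2.1, 5.9, 7.2]
width: -0.0001
grasp_force: 3.9
```

```bash
python3 -m pendant '[{"gripper":1,"slide":[0,0,0.004],"spin":0},{"gripper":1,"slide":[0,0,0.003],"spin":0},{"gripper":1,"slide":[0,0,0.002],"spin":0},{"gripper":1,"slide":[0,0,0],"spin":0}]'
```

```text
time_s: 9.55
eef_pos: [0.5853, 0.1842, 0.1265]
tcp_rot: [3.139, 0.002, -3.021]
contact_force: [-2.0, 4.4, 9.2]
width: -0.0001
grasp_force: 5.0
```

```bash
python3 -m pendant '[{"gripper":1,"slide":[0,0,0.003],"spin":0},{"gripper":1,"slide":[0,0,0.002],"spin":0},{"gripper":1,"slide":[0,0,0],"spin":0},{"gripper":1,"slide":[0,0,0],"spin":0},{"gripper":1,"slide":[0,0,0],"spin":0},{"gripper":1,"slide":[0,0,0],"spin":0},{"gripper":1,"slide":[0,0,0],"spin":0},{"gripper":1,"slide":[0,0,0],"spin":0},{"gripper":1,"slide":[0,0,0],"spin":0},{"gripper":1,"slide":[0,0,0],"spin":0},{"gripper":1,"slide":[0,0,0],"spin":0},{"gripper":1,"slide":[0,0,0],"spin":0},{"gripper":1,"slide":[0,0,0],"spin":0},{"gripper":1,"slide":[0,0,0],"spin":0}]'
python3 - <<'E'
from h import *
im,d=snapshot("scene"); cv2.imwrite("pics/c3.png",cv2.resize(im[170:350,190:410,::-1],(733,600),interpolation=cv2.INTER_CUBIC))
E
```

```text
time_s: 10.95
eef_pos: [0.5856, 0.1841, 0.1249]
tcp_rot: [3.137, 0.003, -3.021]
contact_force: [-13.7, 0.8, 35.9]
width: 0.0001
grasp_force: 17.7
```

View pics/c3.png

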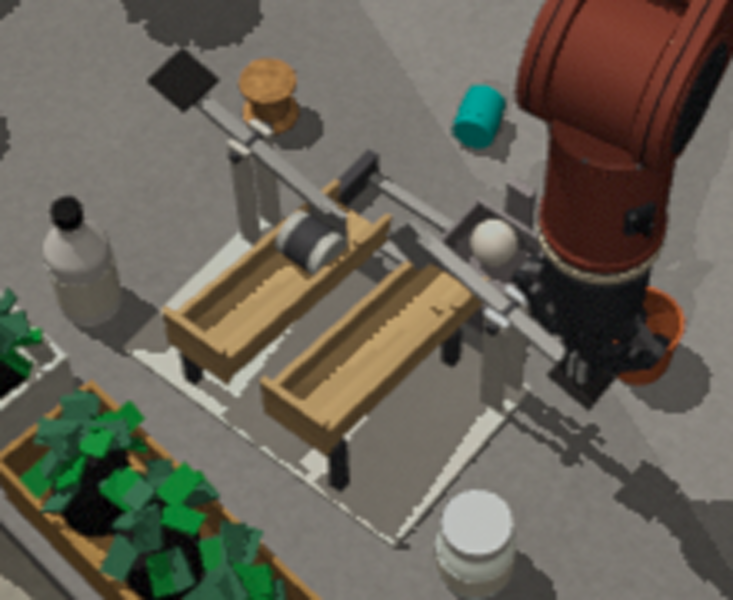

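The lever is at its stop, and the ball has rolled out to the tray at (493,243). The tin is still behind its gate. I'll release.

```bash
python3 -m pendant '[{"gripper":1,"slide":[0,0,0],"spin":0},{"gripper":1,"slide":[0,0,0],"spin":0},{"gripper":1,"slide":[0,0,0],"spin":0},{"gripper":1,"slide":[0,0,-0.008],"spin":0},{"gripper":1,"slide":[0,0,-0.01],"spin":0},{"gripper":1,"slide":[0,0,-0.01],"spin":0},{"gripper":1,"slide":[0,0,-0.01],"spin":0},{"gripper":1,"slide":[0,0,-0.015],"spin":0},{"gripper":1,"slide":[0,0,-0.03],"spin":0},{"gripper":1,"slide":[0,0,-0.04],"spin":0},{"gripper":1,"slide":[0,0.04,0],"spin":0},{"gripper":1,"slide":[0,0.04,0],"spin":0},{"gripper":1,"slide":[0,0.04,0],"spin":0},{"gripper":1,"slide":[0,0,0],"spin":0},{"gripper":1,"slide":[0,0,0],"spin":0},{"gripper":1,"slide":[0,0,0],"spin":0},{"gripper":1,"slide":[0,0,0],"spin":0}]'
python3 t.py; python3 - <<'E'
from h import *
im,d=snapshot("scene"); W=world("scene",d); cv2.imwrite("pics/c4.png",cv2.resize(im[170:350,190:410,::-1],(733,600),interpolation=cv2.INTER_CUBIC))
for r in spotter.cut_out("scene","ball"): print(r["p"],W[r["pixels"]&(d>0)].mean(0))
E
```

```text
time_s: 12.7
eef_pos: [0.5709, 0.2997, 0.2436]
tcp_rot: [-3.141, 0.0, -3.025]
contact_force: [0.9, 0.6, 0.0]
width: 0.0002
grasp_force: 0.0
[0.57092704 0.29973188 0.24357037] [0.91079703 0.64976421 0.01763847]
scene 0.78 [317.2, 221.4, 356.0, 267.5] 431 [[-0.124  0.01   0.007]
 [-0.093  0.04   0.019]
 [-0.064  0.089  0.048]]
0.73 [0.4160067  0.06442283 0.03250257]
0.54 [0.50550334 0.01780202 0.04291345]
```

View pics/c4.png

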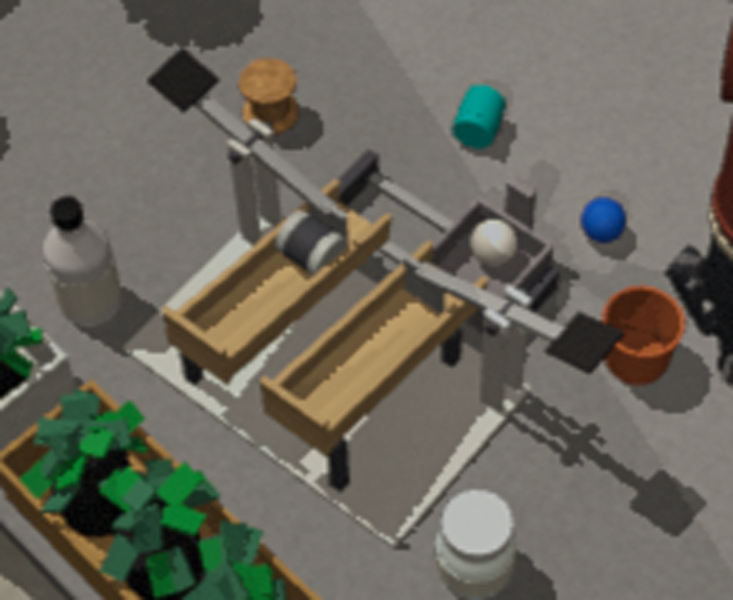

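The ball rests in the tray at (493,242), the left lever is back up with its gate shut, and the tin (310,240) and the bystanders in view are where they were. The robot is clear, so I'm handing in.

```bash
python3 -c "
from rig import bot
print(bot.close_job())"
```

```text
the job is handed in; nothing more can be done
None
```

The job is handed in: the tray is at its left end stop with the ball in it, the left lever is back at rest with its gate shut, and the tin is still behind its own gate.

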